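# Angle the long tea caddy in past the rack leg

### The arm

A 7-joint arm with a two-finger parallel gripper is mounted at the origin on the work surface. World frame = base frame: x ahead of the robot, y to its left, z up, the work surface at z = 0. Lengths are in m, angles in rad, forces in N, time in s.
With the tool pointing down it reaches from about 0.4 to 0.85 m from the base axis. Payload 10.4 kg.
Tool frame: the origin (TCP) lies midway between the tips of the shut fingers; the grasp point (between the pads) lies 19 mm behind it; z points along the fingers, y is the direction in which the jaws open and shut (so a half turn about z gives the same grasp; the last joint's range is limited). The gripper opens to 85 mm and grips with 20 to 120 N. Pads are 22 mm wide; open, the fingers measure 114 mm over their backs; the gripper's body (76 mm by 85 mm) begins 54 mm behind the grasp point. The pads swing forward as they close: fully open they stand 13 mm farther back than shut.
Start: joints at [1.175, 0.332, -0.065, 1.46, 0.022, 1.35, -0.088], TCP at [0.228, -0.582, 0.231] pointing down, gripper open.
Joint ranges: [-2.6, 2.6], [-0.5, 2.12], [-1.47, 1.34], [0.16, 2.42], [-1.27, 4.41], [0.06, 2.06], [-2.6, 2.6]. Speed limits (rad/s): [2.22, 2.22, 2.79, 2.79, 3.14, 3.14, 3.14].

### API

Orientations are given as a unit quaternion [x, y, z, w].
In Python, from workcell import manip, viewer gives the robot as it stands.
- The arm moves only by the tool move_arm, never from a script. Its argument "deltas" is a list of rows, each a list of 7 numbers: the shift along the tool's x, y, z in m, then the turn, a rotation vector about the tool's x, y, z in degrees, then the opening, from -1 (shut) to 1 (fully open). In form: [[dx, dy, dz, wx, wy, wz, gripper], ...]. A call has 1 to 10 rows; each row shifts and turns the commanded pose from where the row before left it, along the tool's axes as they then stand; what a row does not reach is not made up. A row lasts 1/8 s, in which the tool goes at most 62.5 mm and 10.7 degrees, less where a joint would pass 70% of its speed; a pose out of reach is approached as far as the arm can. A call with a gripper value outside its range is refused whole. The fingers move at their own pace and stop on an object; "force" is the grip in N (left out, the last holds). Time passes only in rows, so rows that do not move let the fingers close. It gives the time, the measured TCP pose, the force and the opening at its end, in the units of the state.
- manip.get_obs(): the state, without advancing time (a new reading comes with each control period).
- viewer.camera(name): name is "scene" or "top" or "wrist"; returns (picture, depth): 400x640x3 uint8, red, green, blue; 400x640 float32, m along the optical axis (not along the pixel's ray), 0 where there is no reading.
- viewer.calibration(name): a dict with "fx", "fy", "cx", "cy" (pixels), "R" (3x3) and "t" (3): a world point X has camera coordinates R X + t; the wrist camera has in their place "T_tool_cam" (4x4, takes a point from camera to tool coordinates, whose origin is the TCP and whose axes are the flange's). Camera axes: x right, y down, z forward; pixel columns grow to the right and rows downward; lengths in m; the calibration is good to about 2 mm. A picture is of the moment at which its call begins: read the wrist's pose just before it. calibration takes no time and is no camera call.
- manip.hand_in(): hands the job in, once; it reports no verdict.
The state is a dict: "clock": time; "joint_pos": joint angles; "joint_velocities": joint speeds; "tau": joint torques, N m; "position": TCP position; "ee_rot": TCP orientation; "ft_force": force on the tool from outside, world axes, zero at the start; "torque": the same for the moment, N m; "grip_width": opening from 0.0 (shut) to 1.0 (fully open).
Only numpy, scipy, OpenCV 4.12 (cv2) and the standard library are available. Lean on these libraries where they do the work, as an engineer would, in place of code of your own. Each camera call takes 0.05 s, during which the arm holds its last target.

### The job

Put the long tea caddy away: push it along the worktop, left end first and at an angle, in behind the front leg of the microwave rack, then push its other end round until the caddy lies with its whole back side right against the low upstand, between the microwave and the little drawer unit. Only push it with the fingertips or the outside of the fingers; do not lift or tip it, and leave every other thing where it stands. Finish with the caddy at rest and let go.

Things in the scene. Friction and masses are not known exactly. Their poses are not given: they have to be found in the camera images.
- station: Fixed equipment at the back of the worktop. Origin: on the worktop, front face of the upstand, middle of the bay; +x points away from the robot into the upstand, +y left along it. Upstand: white board at x = 0, 60 mm high, 18 thick, y -640 to +660. The bay is the worktop in front of it, 374 mm long, from y = -187 (drawer unit) to +187 mm (microwave). The points named 'in the station' use these axes.
- leg_foot (a point): Axis of the microwave rack's right front leg, 30 mm above the worktop: fixed upright steel tube, 22 mm diameter, 350 mm high, at x -131, y +111 mm in the station, in front of the bay. Between leg and drawer unit the mouth is 287 mm clear (shorter than the caddy); between leg and upstand 120 mm clear.
- rack_shelf (a point): Point 50 mm below the middle of the right edge of the rack's wire shelf, 300 mm above the worktop. The shelf, 350 mm above the worktop, spans x -142 to +47, y +100 to +685 mm in the station and stands on four legs (the rear ones behind the upstand); glasses and saucers on it.
- microwave_top (a point): Centre of the microwave's top, 265 mm above the worktop. Fixed white box, x -360 to -25, y +187 to +647 mm in the station, door towards the robot, its handle 36 mm further out. Its right side closes the left end of the bay.
- drawer_unit_top (a point): Centre of the top of the low wooden drawer unit, fixed, 70 mm high, x -115 to 0, y -427 to -187 mm in the station, two knobs 12 mm out of its front. Its left side closes the right end of the bay.
- caddy: Long open white plastic caddy holding small cartons, stirrers, capsules (fixed in it, up to 80 mm high). Loose; 320 mm long along its y, 70 wide along x, walls 60 high, 0.34 to 0.59 kg, centre of mass within 15 mm of the middle. Origin: centre of its underside. Starts in front of the bay, shifted right, +y end to the left, +x side towards the upstand; it finishes that way round.
- caddy_left_end (a point): Middle of the outer face of the caddy's left (+y) end, 30 mm above its underside: this end goes in first, behind the leg.
- caddy_right_end (a point): Middle of the outer face of the caddy's right (-y) end, 30 mm above its underside.
- tumbler: Bystander: clear glass tumbler standing mouth down in front of the rack leg, near the microwave's right side, 66 mm diameter, 90 mm high. Origin: centre of its underside.
- mug: Bystander: black mug to the right of the caddy, 82 mm diameter, 88 mm high, handle on its +y side reaching about 35 mm further. Origin: centre of its underside.
- sugar_jar: Bystander: white jar with steel cap, 64 mm diameter, 100 mm high, standing on top of the drawer unit. Origin: centre of its underside.
- spoon: Bystander: steel spoon 170 mm long lying flat close to the robot, along its own x. Origin: under the middle of its length.
- remote: Bystander: black remote control 45 x 165 x 18 mm, long along its y, lying flat close to the robot on the left. Origin: centre of its underside.
- kettle: Bystander: white kettle, 156 mm diameter at the foot, 222 mm high, standing on top of the microwave near its front. Origin: centre of its underside.

How it is judged:
By the outcome, as a careful person would: the job done as asked, in the order asked, and still so for the second after the job is handed in, with the robot touching nothing.
It also fails if it takes over 70 s, if anything falls off the work surface, if the arm or the gripper's body presses on something with over 40 N, if the wrist force passes 120 N, or if a joint passes its speed limit or range.

## Working session

There is one attempt and no reset: what is moved stays moved. The work goes in short steps, Python scripts to look and compute and a tool call to move; the robot and the scene stay as the last step left them, time stands still between calls to the robot, and variables do not carry over. Pictures are saved under pics/ and viewed, and the job is handed in when it is done.

Besides the shell and the picture viewer there is one more tool, called after "Emit:" by a JSON object that holds its "op" and its "data", one argument or row to a line. move_arm: Moves the arm, as the interface text tells. Its arguments: {"type":"object","properties":{"deltas":{"type":"array"},"force":{"type":"number"}},"required":["deltas"]}

```bash
mkdir -p pics; ls; python3 - <<'E'
from workcell import manip, viewer
import cv2, numpy as np
o=manip.get_obs(); print(o)
for n in ("scene","top"):
    p,d=viewer.camera(n); cv2.imwrite(f"pics/{n}0.png",p[:,:,::-1]); np.savez(f"{n}0.npz",p=p,d=d)
    c=viewer.calibration(n); print(n,c)
print(viewer.calibration("wrist"))
E
```

```text
pics
{'clock': 0.0, 'joint_pos': array([ 1.17538375,  0.33288542, -0.06473266,  1.46091593,  0.0215946 ,
        1.34988553, -0.0885287 ]), 'joint_velocities': array([-0.00105315, -0.00067753,  0.00016243, -0.00048144,  0.00142405,
        0.00019876, -0.0008768 ]), 'tau': array([-7.35843023e-04, -6.25440001e+01,  4.87450801e-02, -3.91593862e+01,
        1.59765274e-02,  1.02228834e-02,  6.42565783e-05]), 'position': array([ 0.22753206, -0.58172439,  0.23051967]), 'ee_rot': array([ 9.82674370e-01,  1.85339133e-01, -1.52798472e-04, -6.82518588e-04]), 'ft_force': array([-0.61697096, -0.16988893,  0.4546149 ]), 'torque': array([ 0.01381151, -0.00220159, -0.03289224]), 'grip_width': 0.9980810465177419}
scene {'fx': 405.42477561501704, 'fy': 405.42477561501704, 'cx': 323.08368203355474, 'cy': 198.74969141005508, 'R': array([[ 0.23776718,  0.97131967,  0.00220734],
       [ 0.87222968, -0.21251008, -0.44051658],
       [-0.42741334,  0.10666569, -0.89774176]]), 't': array([-0.0661859 , -0.39146437,  1.79847296])}
top {'fx': 401.62551868929756, 'fy': 401.62551868929756, 'cx': 318.2298209079404, 'cy': 200.7249121031776, 'R': array([[ 0.01942336, -0.99959752,  0.02067701],
       [-0.98153038, -0.02300082, -0.18991859],
       [ 0.19031774, -0.01660625, -0.98158209]]), 't': array([-0.07251309,  0.56385568,  1.21950968])}
{'fx': 322.1025392749908, 'fy': 322.1025392749908, 'cx': 324.84456996450666, 'cy': 202.15695949013505, 'T_tool_cam': array([[-2.77287555e-04, -9.57779350e-01, -2.87504155e-01,
         7.31027766e-02],
       [ 9.99999284e-01,  6.92199289e-05, -1.19506021e-03,
        -2.55528039e-04],
       [ 1.16450501e-03, -2.87504280e-01,  9.57778645e-01,
        -1.42241787e-01],
       [ 0.00000000e+00,  0.00000000e+00,  0.00000000e+00,
         1.00000000e+00]])}
```

View pics/scene0.png

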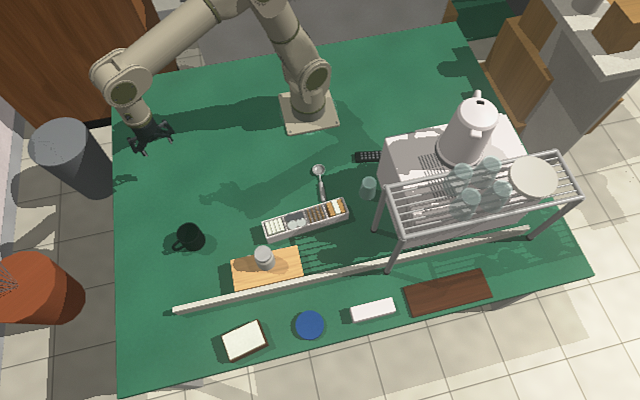

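View pics/top0.png

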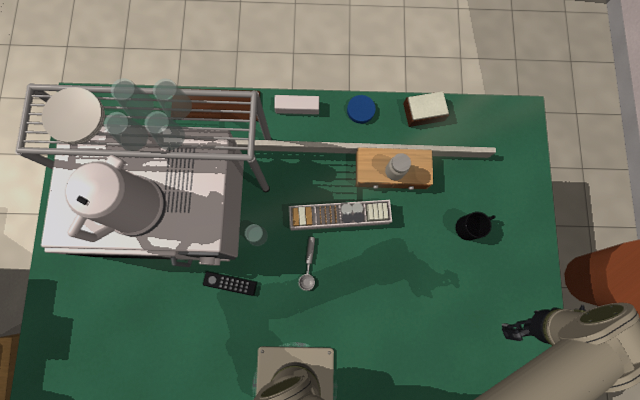

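The scene view shows the caddy at about (305,220), tumbler (368,187), drawer unit (267,268) and leg foot (388,270). The top view shows the caddy at (340,214), tumbler (254,233), leg foot near (267,188), drawer unit (395,167) and mug (473,225). I'll zoom in.

```bash
cat > h.py <<'E'
import numpy as np, cv2
from workcell import viewer, manip
def ray(n,uv,z,c=None):
    c=c or viewer.calibration(n)
    R,t=np.array(c["R"]),np.array(c["t"])
    C=-R.T@t; uv=np.atleast_2d(uv).astype(float)
    d=np.c_[(uv[:,0]-c["cx"])/c["fx"],(uv[:,1]-c["cy"])/c["fy"],np.ones(len(uv))]@R
    return C+d*((z-C[2])/d[:,2])[:,None]
def proj(n,X):
    c=viewer.calibration(n); P=np.atleast_2d(X)@np.array(c["R"]).T+np.array(c["t"])
    return np.c_[c["fx"]*P[:,0]/P[:,2]+c["cx"],c["fy"]*P[:,1]/P[:,2]+c["cy"]]
def crop(img,u0,v0,u1,v1,s,name):
    o=cv2.resize(img[v0:v1,u0:u1,::-1],None,fx=s,fy=s,interpolation=cv2.INTER_CUBIC); cv2.imwrite(name,o)
E
python3 - <<'E'
from h import *
p=np.load("top0.npz")["p"]; crop(p,230,130,430,280,4,"pics/tc.png")
p=np.load("scene0.npz")["p"]; crop(p,220,160,420,310,4,"pics/sc.png")
E
```

```text
(no output)
```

View pics/tc.png

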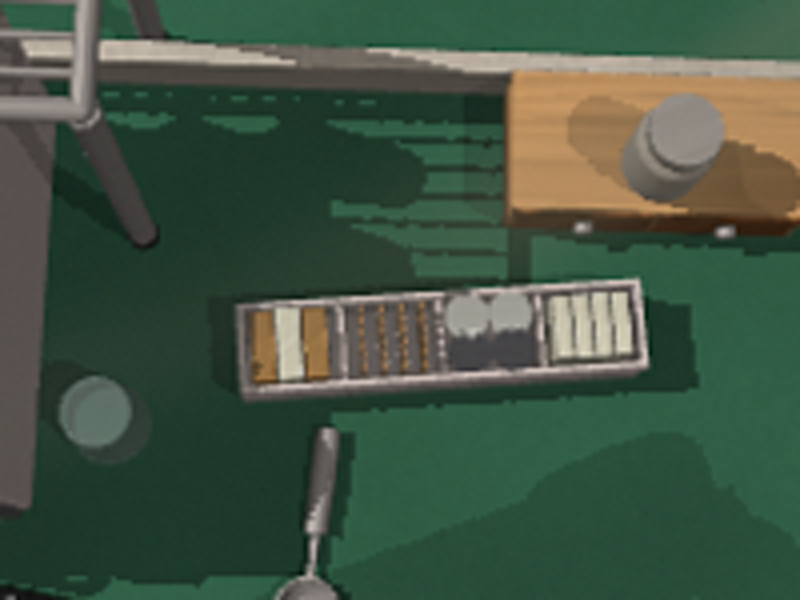

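View pics/sc.png

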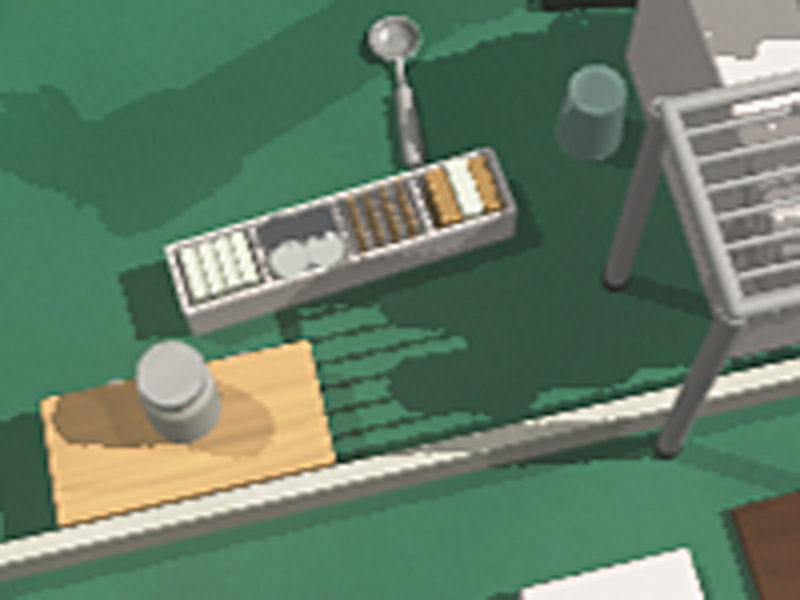

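```bash
python3 - <<'E'
from h import *
for n in("top","scene"):
    c=viewer.calibration(n); print(n,"cam",(-np.array(c["R"]).T@c["t"]).round(3))
def T(a): return np.array(a)/4+[230,130]-.375
def S(a): return np.array(a)/4+[220,160]-.375
f=lambda n,a,z:print(ray(n,a,z)[:,:2].round(4).tolist())
print("caddy BL BR FR FL");f("top",T([(237,306),(640,280),(648,370),(243,400)]),.06)
f("scene",S([(515,208),(190,320),(165,245),(490,150)]),.06)
print("drawer FL BL");f("top",T([(507,213),(510,72)]),.07);f("scene",S([(308,340),(335,464),(40,400),(58,524)]),.07)
print("upstand front top (top, scene)");f("top",T([(110,60),(300,66),(500,75)]),.06);f("scene",S([(335,464),(480,428),(690,378),(0,545)]),.06)
print("leg foot");f("top",T([(148,242)]),0.0);f("scene",S([(617,282)]),.0)
print("tumbler top");f("top",T([(96,412)]),.09);f("scene",S([(597,88)]),.09);print("spoon tip");f("top",T([(328,430)]),.01);f("scene",S([(417,160)]),.01)
E
```

```text
top cam [ 0.323 -0.039  1.306]
scene cam [ 1.126 -0.211  1.442]
caddy BL BR FR FL
[[0.5448, 0.0317], [0.5731, -0.2868], [0.5013, -0.2921], [0.4707, 0.0246]]
[[0.5423, 0.0326], [0.5799, -0.2823], [0.5018, -0.2916], [0.4782, 0.0255]]
drawer FL BL
[[0.6227, -0.1799], [0.7396, -0.1821]]
[[0.6274, -0.1829], [0.7433, -0.184], [0.6261, -0.423], [0.7382, -0.4233]]
upstand front top (top, scene)
[[0.7446, 0.141], [0.7435, -0.0127], [0.7402, -0.1752]]
[[0.7405, -0.1838], [0.7393, -0.0532], [0.7393, 0.1401], [0.7415, -0.4753]]
leg foot
[[0.6077, 0.1107]]
[[0.6148, 0.1173]]
tumbler top
[[0.4555, 0.1338]]
[[0.4529, 0.136]]
spoon tip
[[0.4538, -0.0422]]
[[0.4484, -0.0385]]
```

Measured so far:
- **Station origin:** about (0.741, 0.004), yaw about 0.
- **Leg:** (0.611, 0.114).
- **Caddy:** centre about (0.524, -0.130), yaw about +5.6°.
- **Tumbler:** (0.454, 0.135).
- **Spoon tip:** (0.451, -0.04).

Two views agree to within a few mm, and they match the given sizes. The plan has three pushes:
1. Push the front-left to swing the left end in.
2. Push axially on the right end with two fingertips.
3. Push the front-right until the back is flush with the upstand.

First I square the tool to the world and move over, clear of the spoon.

Emit:
{"op": "move_arm", "data": {
  "deltas": [
    [0, 0, 0, 0, 0, 7, -1],
    [0, 0, 0, 0, 0, 7, -1],
    [0, 0, 0, 0, 0, 7.4, -1],
    [0.018, -0.048, 0, 0, 0, 0, -1],
    [0.018, -0.048, 0, 0, 0, 0, -1],
    [0.018, -0.048, 0, 0, 0, 0, -1],
    [0.018, -0.048, 0, 0, 0, 0, -1],
    [0.018, -0.048, 0, 0, 0, 0, -1],
    [0.018, -0.048, 0, 0, 0, 0, -1],
    [0.018, -0.048, 0, 0, 0, 0, -1]
  ]
}}

```text
clock: 1.35
position: [0.3541, -0.2445, 0.2312]
ee_rot: [1.0, -0.0, -0.0, 0.0]
ft_force: [0.1, -0.0, -1.5]
grip_width: -0.006
```

```bash
python3 - <<'E'
from h import *
c=np.array([[470,226],[398,163]])
print("mug",ray("top",c[0],.088)); print("jar",ray("top",c[1],.17))
E
```

```text
mug [[ 0.4906145  -0.52817417  0.088     ]]
jar [[ 0.66164783 -0.29130904  0.17      ]]
```

Emit:
{"op": "move_arm", "data": {
  "deltas": [
    [0.018, -0.05, 0, 0, 0, 0, -1],
    [0.018, -0.05, 0, 0, 0, 0, -1],
    [0.018, -0.05, 0, 0, 0, 0, -1],
    [0.018, -0.05, 0.0, 0, 0, 0, -1],
    [0.016, -0.05, 0, 0, 0, 0, -1],
    [0, 0, 0, 0, 0, 0, -1]
  ]
}}

```text
clock: 2.1
position: [0.4424, 0.0077, 0.2313]
ee_rot: [1.0, 0.003, 0.0, -0.0]
ft_force: [-0.2, -1.2, -0.3]
grip_width: 0.001
```

```bash
python3 - <<'E'
from h import *
o=manip.get_obs(); print(o["position"],o["joint_pos"].round(2))
p,d=viewer.camera("wrist"); cv2.imwrite("pics/w1.png",p[:,:,::-1])
E
```

```text
[0.44243815 0.00773748 0.2312681 ] [ 0.56 -0.05 -0.65  1.88 -0.03  1.3  -1.65]
```

View pics/w1.png

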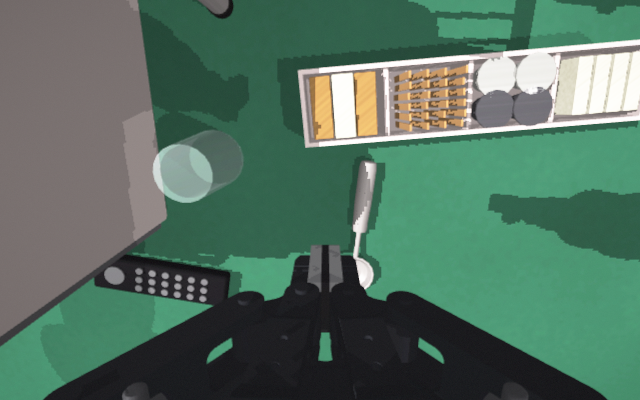

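The wrist view shows the caddy's front-left corner at (305,146), the spoon handle tip at (367,163), its bowl under the fingers at about (365,272), and the tumbler at (185,172).

```bash
cat >> h.py <<'E'
from scipy.spatial.transform import Rotation as Ro
def wray(uv,z,o=None):
    o=o or manip.get_obs(); c=viewer.calibration("wrist"); Tt=np.eye(4); Tt[:3,:3]=Ro.from_quat(o["ee_rot"]).as_matrix(); Tt[:3,3]=o["position"]
    W=Tt@c["T_tool_cam"]; uv=np.atleast_2d(uv).astype(float)
    d=np.c_[(uv[:,0]-c["cx"])/c["fx"],(uv[:,1]-c["cy"])/c["fy"],np.ones(len(uv))]@W[:3,:3].T
    return W[:3,3]+d*((z-W[2,3])/d[:,2])[:,None]
E
python3 - <<'E'
from h import *
f=lambda a,z:print(wray(a,z)[:,:2].round(4).tolist())
f([(305,146),(300,71)],.06); print("spoon tip, neck, left side tip, bowl"); f([(367,163),(357,235),(360,163),(372,272)],.008); print("tumbler mouth/foot"); f([(185,172)],.09); f([(213,160)],0)
E
```

```text
[[0.4773, 0.025], [0.5447, 0.0285]]
spoon tip, neck, left side tip, bowl
[[0.452, -0.0423], [0.3633, -0.0336], [0.4519, -0.0343], [0.3129, -0.0542]]
tumbler mouth/foot
[[0.4576, 0.1308]]
[[0.4536, 0.1362]]
```

Emit:
{"op": "move_arm", "data": {
  "deltas": [
    [0, 0, 0.05, 0, 0, 0, -1],
    [0, 0, 0.05, 0, 0, 0, -1],
    [0, 0, 0.05, 0, 0, 0, -1],
    [0, 0, 0.04, 0, 0, 0, -1],
    [0, 0, 0.018, 0, 0, 0, -1],
    [0.008, 0, 0, 0, 0, 0, -1],
    [0.008, 0, 0, 0, 0, 0, -1],
    [0.008, 0, 0, 0, 0, 0, -1],
    [0.008, 0, 0, 0, 0, 0, -1]
  ]
}}

```text
clock: 3.28
position: [0.4748, 0.0037, 0.0238]
ee_rot: [1.0, -0.0, 0.0, 0.0]
ft_force: [-2.3, 0.6, 0.9]
grip_width: -0.002
```

Emit:
{"op": "move_arm", "data": {
  "deltas": [
    [0.008, 0, 0, 0, 0, 0, -1],
    [0.008, 0, 0, 0, 0, 0, -1],
    [0.008, 0, 0, 0, 0, 0, -1],
    [0.008, 0, 0, 0, 0, 0, -1],
    [0.008, 0, 0, 0, 0, 0, -1],
    [0, 0, 0, 0, 0, 0, -1]
  ]
}}

```text
clock: 4.03
position: [0.515, 0.0037, 0.0233]
ee_rot: [1.0, -0.0, 0.0, -0.0]
ft_force: [-0.2, -0.2, 0.7]
grip_width: 0.002
```

```bash
python3 - <<'E'
from h import *
p,d=viewer.camera("top"); crop(p,230,130,430,280,4,"pics/t2.png")
E
```

```text
(no output)
```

View pics/t2.png

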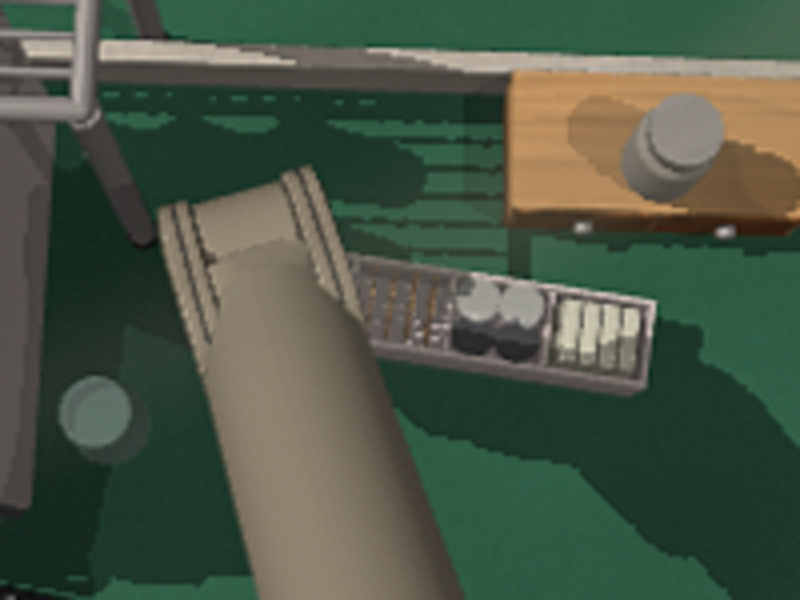

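The top view shows the caddy swinging as planned (right end at (650,300) in the crop), now about -7.5°. I'll check the wrist link's clearance to the rack with the depth image.

```bash
python3 - <<'E'
from h import *
p,d=viewer.camera("top"); c=viewer.calibration("top")
v,u=np.mgrid[130:280,230:430]; Z=d[130:280,230:430]
P=np.stack([(u-c["cx"])/c["fx"]*Z,(v-c["cy"])/c["fy"]*Z,Z],-1)
W=(P.reshape(-1,3)-c["t"])@np.array(c["R"]); W=W.reshape(150,200,3)
for a in [(165,215),(205,350),(290,180),(320,180),(250,230),(300,400),(90,115),(185,210)]:
    print(a,W[a[1]//4,a[0]//4].round(3))
E
```

```text
(165, 215) [0.538 0.056 0.399]
(205, 350) [0.453 0.027 0.437]
(290, 180) [ 0.558 -0.016  0.402]
(320, 180) [ 0.663 -0.032 -0.001]
(250, 230) [0.527 0.006 0.41 ]
(300, 400) [ 0.418 -0.027  0.504]
(90, 115) [0.61  0.109 0.356]
(185, 210) [0.54  0.044 0.4  ]
```

Emit:
{"op": "move_arm", "data": {
  "deltas": [
    [0.008, 0, 0, 0, 0, 0, -1],
    [0.008, 0, 0, 0, 0, 0, -1],
    [0.008, 0, 0, 0, 0, 0, -1],
    [0.008, 0, 0, 0, 0, 0, -1],
    [0.008, 0, 0, 0, 0, 0, -1],
    [0.008, 0, 0, 0, 0, 0, -1],
    [0.008, 0, 0, 0, 0, 0, -1],
    [0, 0, 0, 0, 0, 0, -1]
  ]
}}

```text
clock: 5.12
position: [0.5709, 0.0038, 0.0234]
ee_rot: [1.0, -0.0, 0.0, -0.0]
ft_force: [0.0, 0.1, 0.7]
grip_width: -0.004
```

```bash
python3 - <<'E'
from h import *
p,d=viewer.camera("top"); crop(p,230,130,430,280,4,"pics/t3.png")
p,d=viewer.camera("scene"); crop(p,220,160,420,310,4,"pics/s3.png")
E
```

```text
(no output)
```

View pics/t3.png

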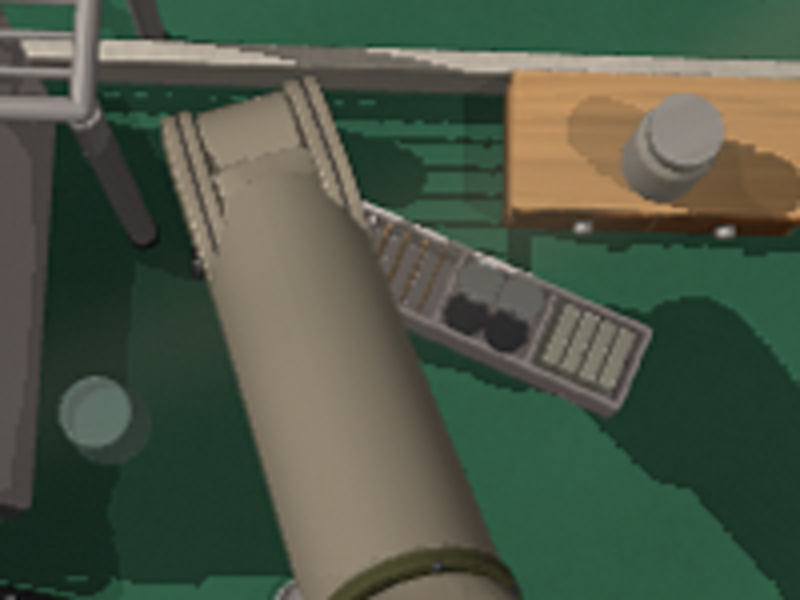

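View pics/s3.png

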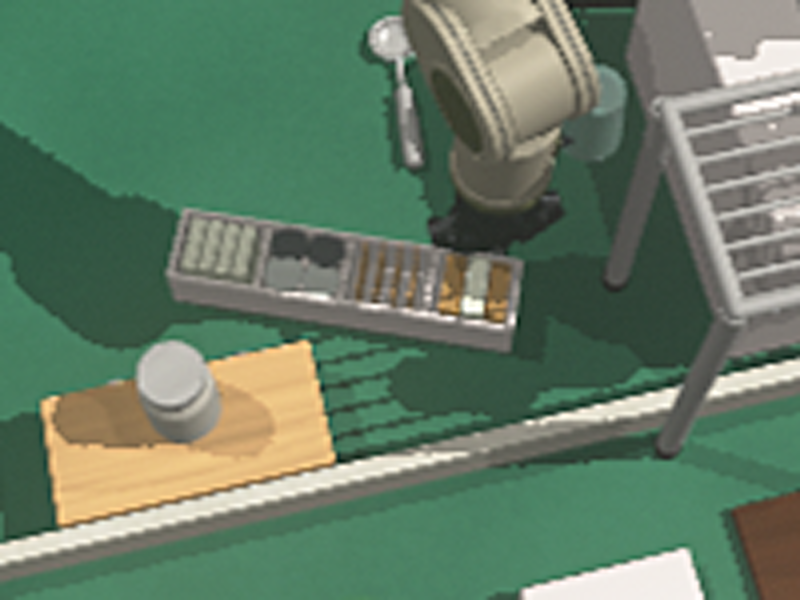

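```bash
cat >> h.py <<'E'
def S(a,o=(220,160)): return np.array(a)/4+np.array(o)-.375
def pose(LB,LF,RB,RF):
    L=(LB+LF)/2;Rr=(RB+RF)/2;F=(LF+RF)/2;B=(LB+RB)/2
    c=(L+Rr)/2; a=L-Rr; b=B-F
    print("corners",np.array([LB,LF,RB,RF]).round(3).tolist());print("centre",c.round(4),"len",np.hypot(*a).round(3),"wid",np.hypot(*b).round(3),"phi",np.degrees(np.arctan2(a[0],a[1])).round(1),np.degrees(np.arctan2(-b[1],b[0])).round(1))
E
python3 - <<'E'
from h import *
X=ray("scene",S([(513,323),(522,257),(172,275),(183,210)]),.06)[:,:2]; pose(*X)
print(ray("top",S([(652,330),(614,405)],(230,130)),.06))
E
```

```text
corners [[0.652, 0.001], [0.592, 0.026], [0.533, -0.291], [0.471, -0.269]]
centre [ 0.5618 -0.1333] len 0.317 wid 0.065 phi 22.2 20.8
[[ 0.53314612 -0.29572767  0.06      ]
 [ 0.47307614 -0.26498301  0.06      ]]
```

φ is about 22.3° with centre (0.562, -0.133). The axial path would clear the leg by only about 3 mm, so I'll shift the caddy about 22 mm perpendicular first. That's a two-finger push at its middle.

Emit:
{"op": "move_arm", "data": {
  "deltas": [
    [-0.015, 0, 0, 0, 0, 0, -1],
    [-0.015, 0, 0, 0, 0, 0, -1],
    [0, 0, -0.05, 0, 0, 0, 1],
    [0, 0, -0.05, 0, 0, 0, 1],
    [-0.026, 0.054, 0, 0, 0, 0, 1],
    [-0.025, 0.055, 0, 0, 0, 0, 1],
    [0, 0, 0, 0, 0, 7.4, 1],
    [0, 0, 0, 0, 0, 7.4, 1],
    [0, 0, 0, 0, 0, 7.5, 1],
    [0, 0, 0, 0, 0, 0, 1]
  ]
}}

```text
clock: 6.48
position: [0.489, -0.1052, 0.1235]
ee_rot: [0.981, -0.193, 0.0, 0.0]
ft_force: [-0.0, 0.3, -0.0]
grip_width: 0.998
```

```bash
python3 - <<'E'
from h import *
o=manip.get_obs();print(o["position"],o["grip_width"])
p,d=viewer.camera("wrist"); cv2.imwrite("pics/w4.png",p[:,:,::-1])
E
```

```text
[ 0.4889639  -0.10522961  0.12348302] 0.9983634292455541
```

View pics/w4.png

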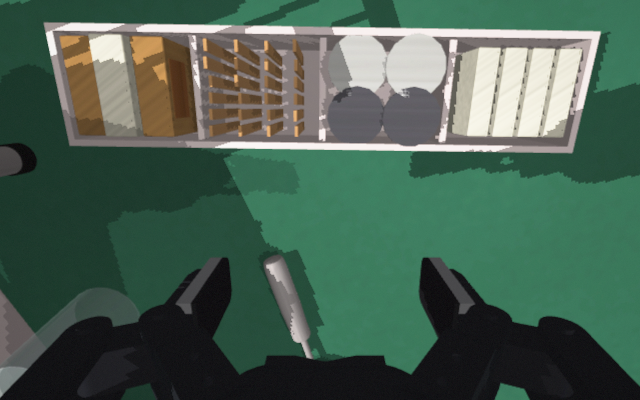

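The wrist view shows the caddy with its rim front corners at (70,146) and (574,152), the leg at (15,160), and the spoon tip at (275,258), well behind the fingers.

```bash
python3 - <<'E'
from h import *
X=wray([(45,23),(70,146),(601,32),(574,152)],.06)[:,:2]; pose(*X)
print(wray([(275,258)],.01), wray([(35,160)],0))
E
```

```text
corners [[0.659, -0.001], [0.595, 0.026], [0.534, -0.295], [0.47, -0.269]]
centre [ 0.5644 -0.1346] len 0.32 wid 0.069 phi 22.9 22.9
[[ 0.45462727 -0.04377741  0.01      ]] [[0.60712414 0.10655478 0.        ]]
```

Emit:
{"op": "move_arm", "data": {
  "deltas": [
    [0, 0, 0.04, 0, 0, 0, 1],
    [0, 0, 0.04, 0, 0, 0, 1],
    [0, 0, 0.026, 0, 0, 0, 1],
    [0.013, 0, 0, 0, 0, 0, 1],
    [0.013, 0, 0, 0, 0, 0, 1],
    [0.007, 0, 0, 0, 0, 0, 1],
    [0.007, 0, 0, 0, 0, 0, 1],
    [0.007, 0, 0, 0, 0, 0, 1],
    [0.005, 0, 0, 0, 0, 0, 1],
    [0, 0, 0, 0, 0, 0, 1]
  ]
}}

```text
clock: 7.78
position: [0.5378, -0.1253, 0.0174]
ee_rot: [0.981, -0.194, 0.001, -0.0]
ft_force: [-0.6, -0.5, -0.2]
grip_width: 1.002
```

Emit:
{"op": "move_arm", "data": {
  "deltas": [
    [-0.015, 0, 0, 0, 0, 0, 1],
    [-0.015, 0, 0, 0, 0, 0, 1],
    [0, 0, -0.05, 0, 0, 0, 1],
    [0, 0, -0.06, 0, 0, 0, 1],
    [0, 0, 0, 0, 0, 0, 1]
  ]
}}

```text
clock: 8.4
position: [0.5125, -0.1142, 0.1322]
ee_rot: [0.981, -0.194, 0.005, 0.001]
ft_force: [-0.0, -0.1, -0.3]
grip_width: 0.999
```

```bash
python3 - <<'E'
from h import *
o=manip.get_obs();print(o["position"],o["grip_width"])
p,d=viewer.camera("wrist"); cv2.imwrite("pics/w5.png",p[:,:,::-1])
E
```

```text
[ 0.51248722 -0.11421955  0.13217748] 0.9987496120658226
```

View pics/w5.png

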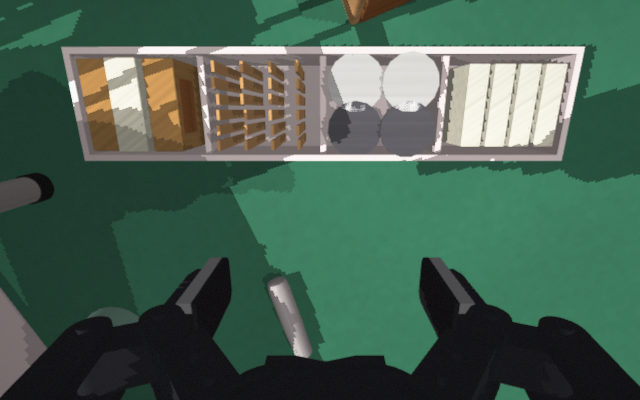

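The wrist view shows the caddy at rim corners (62,47), (85,161), (585,46) and (562,160), the leg foot at (45,187), and the drawer corner at (358,20).

```bash
python3 - <<'E'
from h import *
X=wray([(62,47),(85,161),(585,46),(562,160)],.06)[:,:2]; pose(*X)
print("drawer corner top",wray([(347,15)],.07), "leg axis foot",wray([(42,187)],0), "spoon",wray([(275,280)],.01))
E
```

```text
corners [[0.67, -0.008], [0.607, 0.019], [0.551, -0.299], [0.487, -0.273]]
centre [ 0.5786 -0.1406] len 0.315 wid 0.069 phi 22.3 22.4
drawer corner top [[ 0.61868287 -0.17158995  0.07      ]] leg axis foot [[0.60979584 0.11155302 0.        ]] spoon [[ 0.45496347 -0.04147836  0.01      ]]
```

Clearances along the axial path are now about 22 mm at the leg and 25 mm at the drawer corner. Next I go round to the right end.

Emit:
{"op": "move_arm", "data": {
  "deltas": [
    [0.018, 0.05, 0, 0, 0, 0, -0.1],
    [0.018, 0.05, 0, 0, 0, 0, -0.1],
    [0.018, 0.05, 0, 0, 0, 0, -0.1],
    [0.018, 0.05, 0, 0, 0, -10, -0.1],
    [0, 0, 0, 0, 0, -10, -0.1],
    [0, 0, 0, 0, 0, -10, -0.1],
    [0, 0, 0, 0, 0, -10, -0.1],
    [0, 0, 0, 0, 0, -10, -0.1],
    [0, 0, 0, 0, 0, -10, -0.1],
    [0, 0, 0, 0, 0, -10, -0.1]
  ]
}}

```text
clock: 9.7
position: [0.4993, -0.3258, 0.1257]
ee_rot: [0.914, 0.407, -0.0, -0.001]
ft_force: [0.4, -0.9, -0.5]
grip_width: 0.448
```

Emit:
{"op": "move_arm", "data": {
  "deltas": [
    [0, 0, 0, 0, 0, -10, -0.1],
    [0, 0, 0, 0, 0, -10, -0.1],
    [0, 0, 0, 0, 0, 0, -0.1]
  ]
}}

```text
clock: 10.07
position: [0.4994, -0.3258, 0.1259]
ee_rot: [0.831, 0.556, -0.0, -0.001]
ft_force: [0.8, -1.0, 0.4]
grip_width: 0.452
```

```bash
python3 - <<'E'
from h import *
o=manip.get_obs();print(o["position"],o["grip_width"],o["joint_pos"].round(2),Ro.from_quat(o["ee_rot"]).as_matrix().round(3).tolist())
p,d=viewer.camera("wrist"); cv2.imwrite("pics/w6.png",p[:,:,::-1])
p,d=viewer.camera("top"); cv2.imwrite("pics/t6.png",p[:,:,::-1])
E
```

```text
[ 0.49936483 -0.32581884  0.12591707] 0.45189624950008817 [ 1.04  0.43 -0.67  1.64  0.29  1.17 -0.09] [[0.381, 0.925, -0.001], [0.925, -0.381, 0.001], [0.001, -0.002, -1.0]]
```

View pics/w6.png

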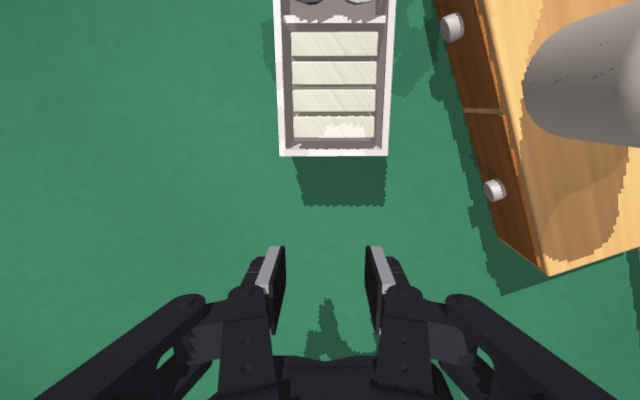

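View pics/t6.png

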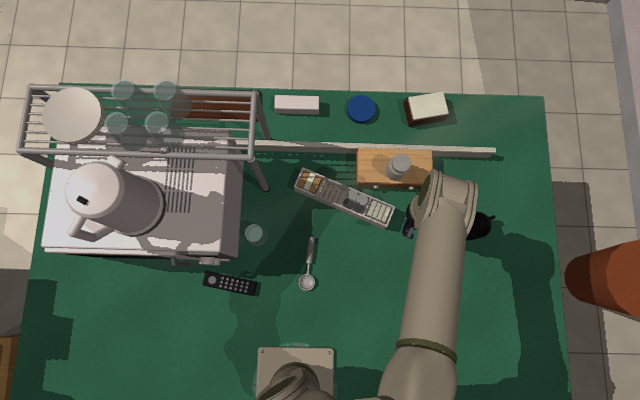

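The caddy's right end rim is at (281,156)–(386,156) in the wrist view, with the tool nearly centred on it. The drawer unit and jar are to the right, clear.

```bash
python3 - <<'E'
from h import *
o=manip.get_obs();R=Ro.from_quat(o["ee_rot"]).as_matrix()
X=wray([(281,156),(387,156),(275,0),(397,0)],.06); print(((X-o["position"])@R).round(4)); print(X.round(3))
E
```

```text
[[ 0.0421 -0.0289  0.0665]
 [ 0.0421  0.0399  0.0664]
 [ 0.1311 -0.0288  0.0665]
 [ 0.131   0.0407  0.0665]]
[[ 0.489 -0.276  0.06 ]
 [ 0.553 -0.302  0.06 ]
 [ 0.523 -0.194  0.06 ]
 [ 0.587 -0.22   0.06 ]]
```

Emit:
{"op": "move_arm", "data": {
  "deltas": [
    [0, 0.005, 0.04, 0, 0, 0, -0.1],
    [0, 0, 0.04, 0, 0, 0, -0.1],
    [0, 0, 0.028, 0, 0, 0, -0.1],
    [0.012, 0, 0, 0, 0, 0, -0.1],
    [0.012, 0, 0, 0, 0, 0, -0.1],
    [0.007, 0, 0, 0, 0, 0, -0.1],
    [0.008, 0, 0, 0, 0, 0, -0.1],
    [0.008, 0, 0, 0, 0, 0, -0.1],
    [0.008, 0, 0, 0, 0, 0, -0.1],
    [0.008, 0, 0, 0, 0, 0, -0.1]
  ]
}}

```text
clock: 11.42
position: [0.5288, -0.2703, 0.02]
ee_rot: [0.831, 0.556, -0.0, 0.001]
ft_force: [-2.9, -5.1, 6.1]
grip_width: 0.449
```

Emit:
{"op": "move_arm", "data": {
  "deltas": [
    [0.008, 0, 0, 0, 0, 0, -0.1],
    [0.008, 0, 0, 0, 0, 0, -0.1],
    [0.008, 0, 0, 0, 0, 0, -0.1],
    [0.008, 0, 0, 0, 0, 0, -0.1],
    [0.008, 0, 0, 0, 0, 0, -0.1],
    [0, 0, 0, 0, 0, 0, -0.1]
  ]
}}

```text
clock: 12.18
position: [0.5445, -0.2318, 0.0199]
ee_rot: [0.83, 0.557, 0.001, 0.0]
ft_force: [1.6, -0.3, 4.2]
grip_width: 0.451
```

```bash
python3 - <<'E'
from h import *
p,d=viewer.camera("top"); crop(p,230,130,430,280,4,"pics/t7.png")
p,d=viewer.camera("scene"); crop(p,220,160,420,310,4,"pics/s7.png")
E
```

```text
(no output)
```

View pics/t7.png

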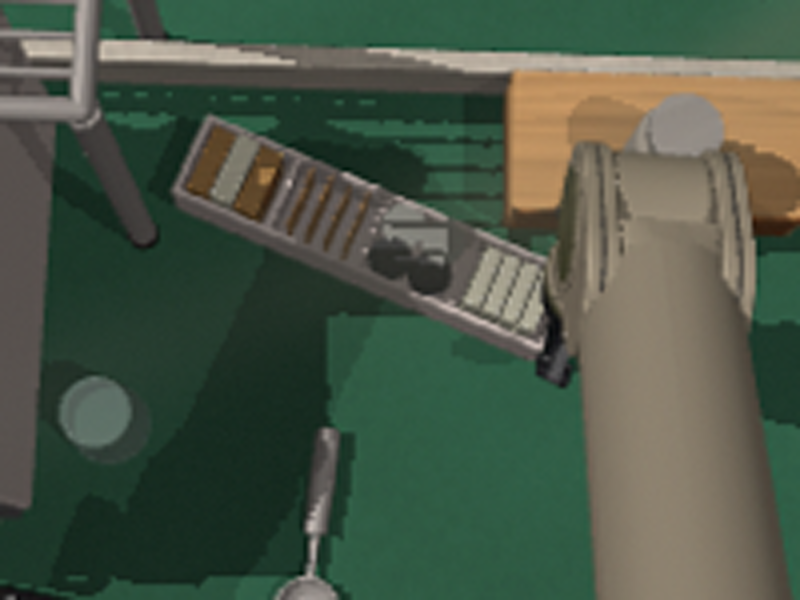

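View pics/s7.png

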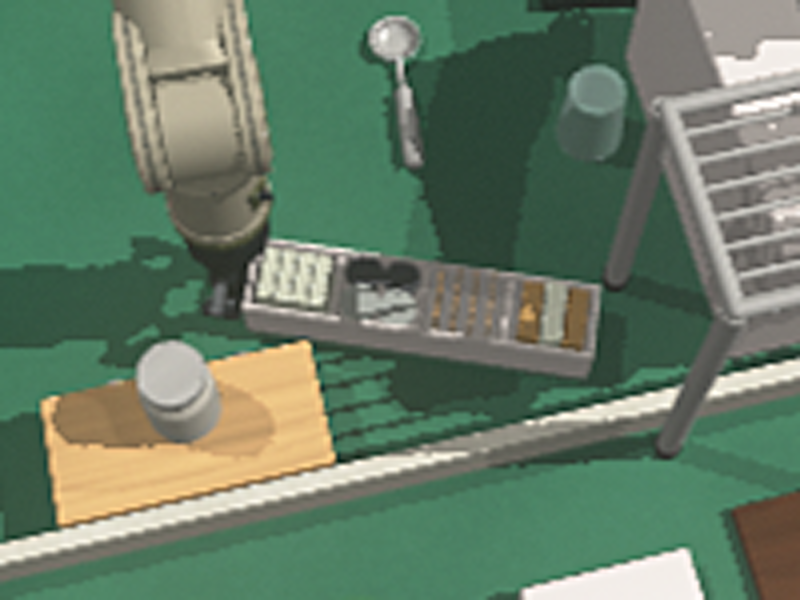

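The caddy is moving straight along its axis. In the top crop its left end is at (175–210, 115–190), with the leg foot at (148,240).

```bash
python3 - <<'E'
from h import *
X=ray("scene",S([(591,350),(601,285),(245,305),(268,242)]),.06)[:,:2]; pose(*X)
print(ray("top",S([(210,115),(175,193),(535,352)],(230,130)),.06).round(3))
E
```

```text
corners [[0.693, 0.062], [0.635, 0.089], [0.577, -0.231], [0.521, -0.199]]
centre [ 0.6069 -0.0698] len 0.312 wid 0.064 phi 21.6 27.5
[[ 0.7    0.059  0.06 ]
 [ 0.635  0.084  0.06 ]
 [ 0.514 -0.203  0.06 ]]
```

Emit:
{"op": "move_arm", "data": {
  "deltas": [
    [0.008, 0, 0, 0, 0, 0, -0.1],
    [0.008, 0, 0, 0, 0, 0, -0.1],
    [0.008, 0, 0, 0, 0, 0, -0.1],
    [0.008, 0, 0, 0, 0, 0, -0.1],
    [0.008, 0, 0, 0, 0, 0, -0.1],
    [0.008, 0, 0, 0, 0, 0, -0.1],
    [0.008, 0, 0, 0, 0, 0, -0.1],
    [0.008, 0, 0, 0, 0, 0, -0.1],
    [0.008, 0, 0, 0, 0, 0, -0.1],
    [0, 0, 0, 0, 0, 0, -0.1]
  ]
}}

```text
clock: 13.52
position: [0.5714, -0.1662, 0.0197]
ee_rot: [0.831, 0.557, 0.0, 0.0]
ft_force: [-0.3, -2.0, 6.4]
grip_width: 0.451
```

```bash
python3 - <<'E'
from h import *
p,d=viewer.camera("top"); crop(p,230,130,430,280,4,"pics/t8.png")
p,d=viewer.camera("scene"); crop(p,220,160,420,310,4,"pics/s8.png")
E
```

```text
(no output)
```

View pics/t8.png

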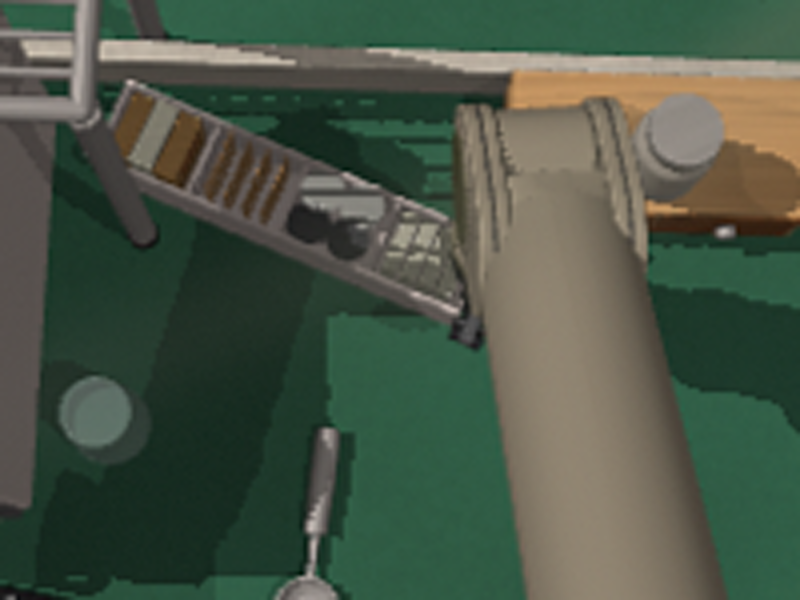

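View pics/s8.png

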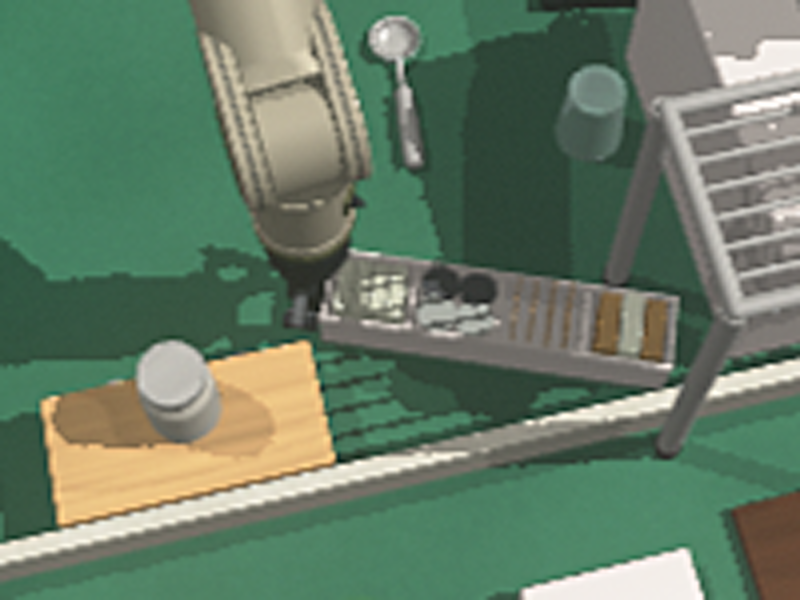

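```bash
python3 - <<'E'
from h import *
X=ray("scene",S([(669,361),(680,296),(322,315),(347,252)]),.06)[:,:2]; pose(*X)
print(ray("top",S([(130,80),(460,315)],(230,130)),.06).round(3))
E
```

```text
corners [[0.72, 0.127], [0.663, 0.155], [0.603, -0.165], [0.549, -0.13]]
centre [ 0.6336 -0.0032] len 0.311 wid 0.065 phi 21.8 29.9
[[ 0.728  0.124  0.06 ]
 [ 0.542 -0.144  0.06 ]]
```

Emit:
{"op": "move_arm", "data": {
  "deltas": [
    [0.008, 0, 0, 0, 0, 0, -0.1],
    [0.008, 0, 0, 0, 0, 0, -0.1],
    [0.006, 0, 0, 0, 0, 0, -0.1],
    [0, 0, 0, 0, 0, 0, -0.1],
    [-0.02, 0, 0, 0, 0, 0, -0.1],
    [-0.03, 0, 0, 0, 0, 0, -0.1],
    [-0.02, 0, -0.03, 0, 0, 0, -0.1],
    [0, 0, -0.05, 0, 0, 0, -0.1],
    [0, 0, -0.05, 0, 0, 0, -0.1],
    [0, 0, 0, 0, 0, 0, -1]
  ]
}}

```text
clock: 14.88
position: [0.5541, -0.2118, 0.1529]
ee_rot: [0.831, 0.556, 0.001, 0.002]
ft_force: [0.3, 0.0, -1.2]
grip_width: 0.249
```

```bash
python3 - <<'E'
from h import *
o=manip.get_obs();print(o["position"])
p,d=viewer.camera("top"); crop(p,230,130,430,280,4,"pics/t9.png")
p,d=viewer.camera("wrist"); cv2.imwrite("pics/w9.png",p[:,:,::-1])
E
```

```text
[ 0.55409617 -0.21176586  0.15287372]
```

View pics/t9.png

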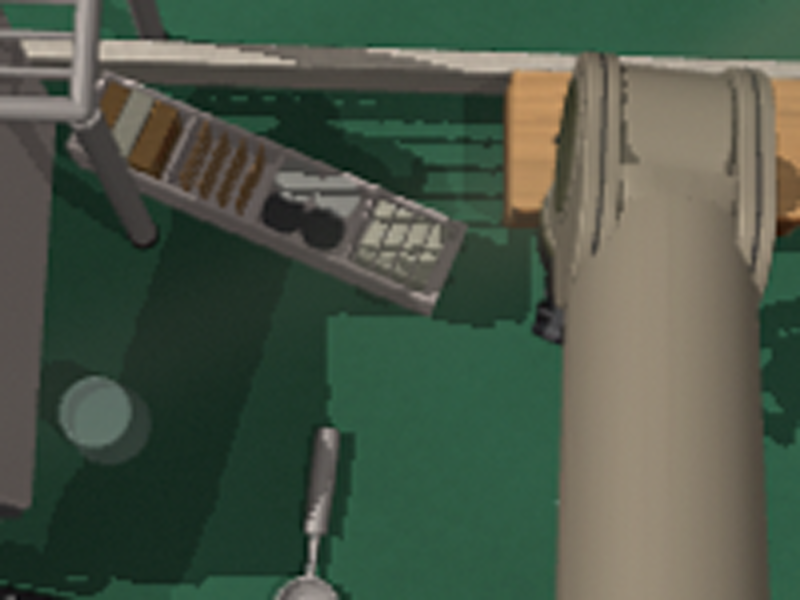

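View pics/w9.png

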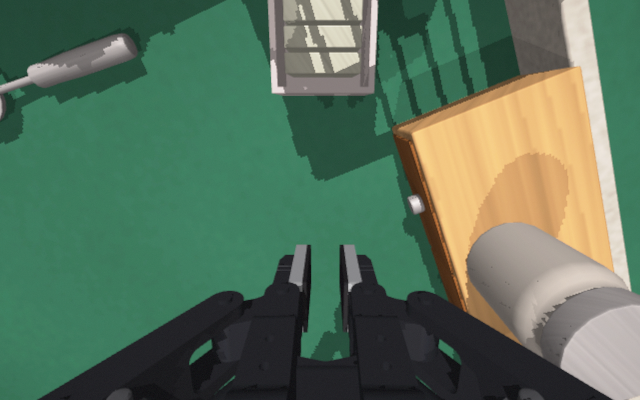

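The left end is now behind the leg, between leg and upstand. The right end rim is at (273,94)–(374,94) in the wrist view.

```bash
python3 - <<'E'
from h import *
X=wray([(273,94),(374,94)],.06)[:,:2]
print("RF RB",X.round(4)); a=X[1]-X[0]; print(np.hypot(*a),np.degrees(np.arctan2(-a[1],a[0])))
print("LB top",ray("top",S([(105,72)],(230,130)),.06), "RB RF",ray("top",S([(465,230),(432,312)],(230,130)),.06))
print("drawer corner", wray([(412,136)],.07), "spoon", wray([(135,45)],.01))
E
```

```text
RF RB [[ 0.5498 -0.1228]
 [ 0.6134 -0.149 ]]
0.06872622736434197 22.414272678068613
LB top [[0.734305   0.14456545 0.06      ]] RB RF [[ 0.61044653 -0.14752938  0.06      ]
 [ 0.5435518  -0.12190541  0.06      ]]
drawer corner [[ 0.62644312 -0.18383868  0.07      ]] spoon [[ 0.45753075 -0.04298577  0.01      ]]
```

Emit:
{"op": "move_arm", "data": {
  "deltas": [
    [0.028, -0.026, 0, 0, 0, 0, -1],
    [0.028, -0.026, 0, 0, 0, 0, -1],
    [0.028, -0.025, 0, 0, 0, 0, -1],
    [0, 0, 0, 0, 0, 9.6, -1],
    [0, 0, 0, 0, 0, 9.7, -1],
    [0, 0, 0, 0, 0, 9.6, -1],
    [0, 0, 0, 0, 0, 9.7, -1],
    [0, 0, 0, 0, 0, 9.6, -1],
    [0, 0, 0, 0, 0, 9.7, -1],
    [0, 0, 0, 0, 0, 9.7, -1]
  ]
}}

```text
clock: 16.23
position: [0.5122, -0.1038, 0.1474]
ee_rot: [1.0, -0.002, -0.002, -0.0]
ft_force: [-0.3, 0.2, 0.2]
grip_width: 0.0
```

Emit:
{"op": "move_arm", "data": {
  "deltas": [
    [0, 0, 0, 0, 0, 0, -1]
  ]
}}

```text
clock: 16.35
position: [0.5125, -0.1037, 0.1478]
ee_rot: [1.0, 0.001, -0.001, -0.0]
ft_force: [0.2, 0.1, 1.0]
grip_width: 0.004
```

```bash
python3 - <<'E'
from h import *
o=manip.get_obs();print(o["position"],Ro.from_quat(o["ee_rot"]).as_matrix()[:,0].round(3))
p,d=viewer.camera("wrist"); cv2.imwrite("pics/w10.png",p[:,:,::-1])
E
```

```text
[ 0.51248136 -0.10371225  0.14779585] [ 1.     0.002 -0.003]
```

View pics/w10.png

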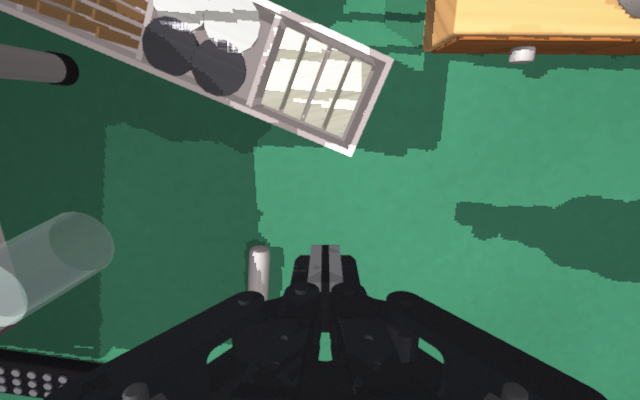

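In the wrist view the front-right corner is at (352,157), and the fingers will land in front of the right end, clear of the spoon tip at (258,250).

Emit:
{"op": "move_arm", "data": {
  "deltas": [
    [0, 0, 0.05, 0, 0, 0, -1],
    [0, 0, 0.05, 0, 0, 0, -1],
    [0, 0, 0.028, 0, 0, 0, -1],
    [0.012, 0, 0, 0, 0, 0, -1],
    [0.012, 0, 0, 0, 0, 0, -1],
    [0.008, 0, 0, 0, 0, 0, -1],
    [0.008, 0, 0, 0, 0, 0, -1],
    [0.008, 0, 0, 0, 0, 0, -1],
    [0.008, 0, 0, 0, 0, 0, -1],
    [0.008, 0, 0, 0, 0, 0, -1]
  ]
}}

```text
clock: 17.65
position: [0.578, -0.1037, 0.0214]
ee_rot: [1.0, 0.0, -0.0, 0.0]
ft_force: [-1.7, -0.6, 1.7]
grip_width: -0.0
```

Emit:
{"op": "move_arm", "data": {
  "deltas": [
    [0.008, 0, 0, 0, 0, 0, -1],
    [0.008, 0, 0, 0, 0, 0, -1],
    [0.008, 0, 0, 0, 0, 0, -1],
    [0.008, 0, 0, 0, 0, 0, -1],
    [0.008, 0, 0, 0, 0, 0, -1],
    [0, 0, 0, 0, 0, 0, -1]
  ]
}}

```text
clock: 18.4
position: [0.6185, -0.1028, 0.0213]
ee_rot: [1.0, 0.001, 0.001, -0.0]
ft_force: [0.4, -0.1, 0.5]
grip_width: -0.002
```

```bash
python3 - <<'E'
from h import *
p,d=viewer.camera("top"); crop(p,230,130,430,280,4,"pics/t11.png")
p,d=viewer.camera("scene"); crop(p,220,160,420,310,4,"pics/s11.png")
E
```

```text
(no output)
```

View pics/t11.png

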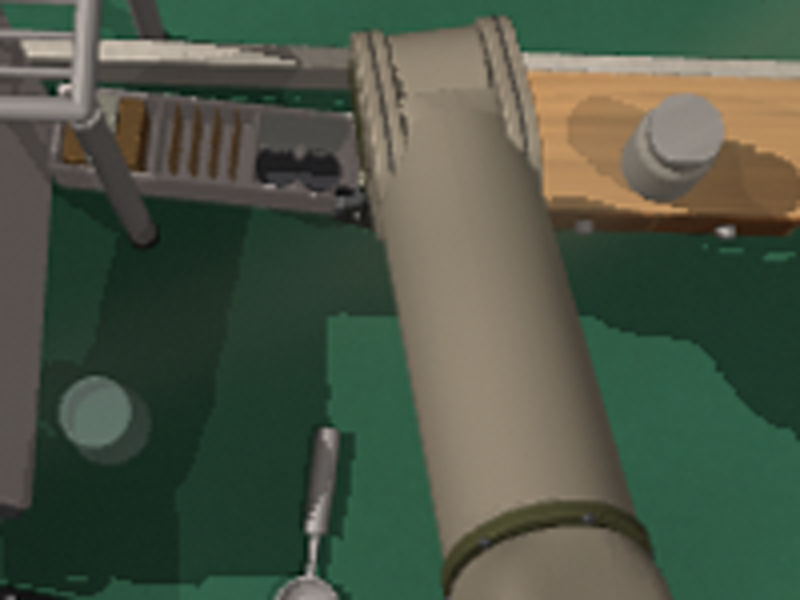

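View pics/s11.png

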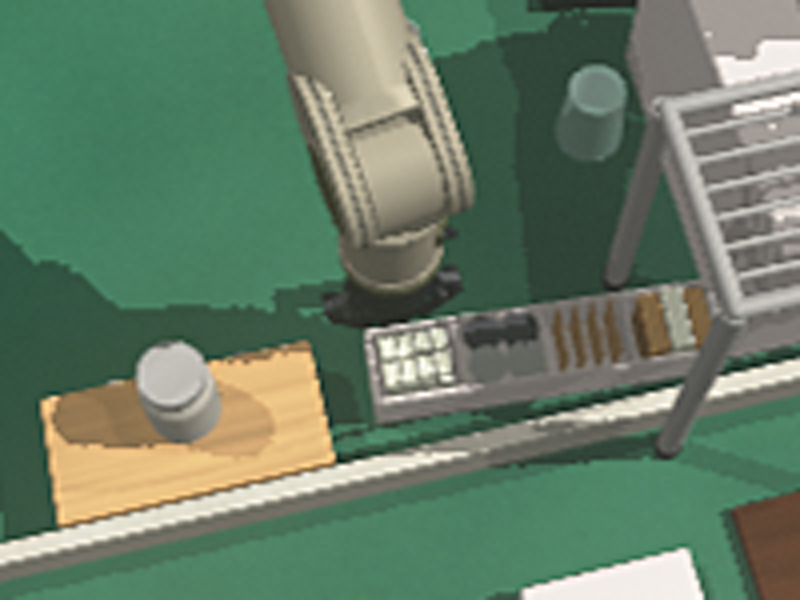

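Both views show the caddy almost parallel to the upstand, its left end near the microwave side and behind the leg. I'll measure it.

```bash
python3 - <<'E'
from h import *
print("scene RF RB, front@(630,287)",ray("scene",S([(366,330),(378,404),(620,290)]),.06).round(3))
print("top LF, front pts, LB~",ray("top",S([(55,182),(150,190),(330,208),(130,92),(350,114)],(230,130)),.06).round(3))
E
```

```text
scene RF RB, front@(630,287) [[ 0.627 -0.13   0.06 ]
 [ 0.697 -0.135  0.06 ]
 [ 0.644  0.104  0.06 ]]
top LF, front pts, LB~ [[ 0.642  0.18   0.06 ]
 [ 0.637  0.104  0.06 ]
 [ 0.626 -0.04   0.06 ]
 [ 0.718  0.124  0.06 ]
 [ 0.704 -0.054  0.06 ]]
```

φ is about 4°. I push the right end a little further, then switch to a two-finger push on the middle.

Emit:
{"op": "move_arm", "data": {
  "deltas": [
    [0.006, 0, 0, 0, 0, 0, -1],
    [0.005, 0, 0, 0, 0, 0, -1],
    [0, 0, 0, 0, 0, 0, -1],
    [-0.02, 0, 0, 0, 0, 0, -1],
    [-0.02, 0, 0, 0, 0, 0, -1],
    [0, 0, -0.05, 0, 0, 0, -1],
    [0, 0, -0.05, 0, 0, 0, 1],
    [0, -0.04, 0, 0, 0, 0, 1],
    [0, -0.04, 0, 0, 0, 0, 1],
    [0, -0.033, 0, 0, 0, 0, 1]
  ]
}}

```text
clock: 19.75
position: [0.5884, 0.0116, 0.1216]
ee_rot: [1.0, 0.001, 0.0, -0.0]
ft_force: [-0.2, -0.2, -0.4]
grip_width: 0.85
```

Emit:
{"op": "move_arm", "data": {
  "deltas": [
    [0, 0, 0, 0, 0, 0, 1],
    [0, 0, 0, 0, 0, 0, 1]
  ]
}}

```text
clock: 20.0
position: [0.5885, 0.009, 0.1212]
ee_rot: [1.0, 0.0, 0.0, 0.0]
ft_force: [0.1, 1.0, -0.2]
grip_width: 0.998
```

```bash
python3 - <<'E'
from h import *
o=manip.get_obs();print(o["position"],Ro.from_quat(o["ee_rot"]).as_matrix()[:,0].round(3))
p,d=viewer.camera("wrist"); cv2.imwrite("pics/w12.png",p[:,:,::-1])
E
```

```text
[0.58848371 0.00904691 0.1212196 ] [1.    0.001 0.   ]
```

View pics/w12.png

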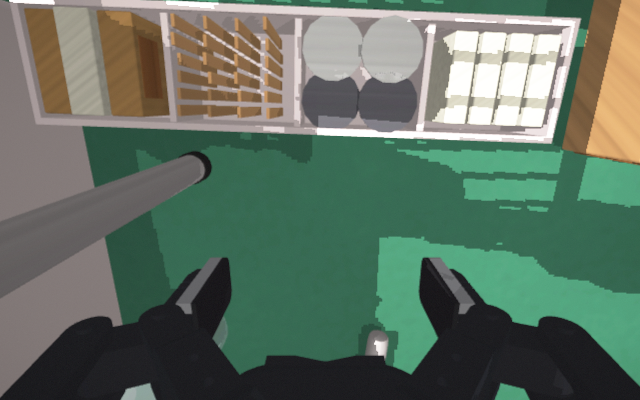

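The wrist view shows the caddy behind the leg foot (200,165), rim corners at about (12,3), (37,124), (578,19) and (555,140), nearly parallel to the upstand. The microwave side is at the left and the drawer unit at the right.

```bash
python3 - <<'E'
from h import *
X=wray([(12,3),(37,124),(579,19),(555,140)],.06)[:,:2]; pose(*X)
print("leg",wray([(198,166)],0).round(3))
E
```

```text
corners [[0.716, 0.183], [0.651, 0.186], [0.708, -0.134], [0.641, -0.135]]
centre [0.6789 0.025 ] len 0.319 wid 0.066 phi 1.6 1.2
leg [[0.614 0.114 0.   ]]
```

Emit:
{"op": "move_arm", "data": {
  "deltas": [
    [0, 0, 0.04, 0, 0, 0, 1],
    [0, 0, 0.04, 0, 0, 0, 1],
    [0, 0, 0.022, 0, 0, 0, 1],
    [0.015, 0, 0, 0, 0, 0, 1],
    [0.015, 0, 0, 0, 0, 0, 1],
    [0.01, 0, 0, 0, 0, 0, 1],
    [0.008, 0, 0, 0, 0, 0, 1],
    [0.008, 0, 0, 0, 0, 0, 1],
    [0.006, 0, 0, 0, 0, 0, 1],
    [0, 0, 0, 0, 0, 0, 1]
  ]
}}

```text
clock: 21.3
position: [0.651, 0.0099, 0.0193]
ee_rot: [1.0, 0.001, 0.001, -0.0]
ft_force: [0.0, -0.0, -0.7]
grip_width: 0.998
```

Emit:
{"op": "move_arm", "data": {
  "deltas": [
    [0.004, 0, 0, 0, 0, 0, 1],
    [0.003, 0, 0, 0, 0, 0, 1],
    [0.002, 0, 0, 0, 0, 0, 1],
    [0, 0, 0, 0, 0, 0, 1]
  ]
}}

```text
clock: 21.8
position: [0.6597, 0.0098, 0.0193]
ee_rot: [1.0, 0.001, 0.0, -0.0]
ft_force: [-0.8, 1.0, -0.6]
grip_width: 0.999
```

Emit:
{"op": "move_arm", "data": {
  "deltas": [
    [0.002, 0, 0, 0, 0, 0, 1],
    [0, 0, 0, 0, 0, 0, 1]
  ]
}}

```text
clock: 22.05
position: [0.6616, 0.0097, 0.0193]
ee_rot: [1.0, 0.001, 0.0, 0.0]
ft_force: [-2.7, 0.2, 0.6]
grip_width: 0.999
```

Emit:
{"op": "move_arm", "data": {
  "deltas": [
    [0.002, 0, 0, 0, 0, 0, 1],
    [0, 0, 0, 0, 0, 0, 1]
  ]
}}

```text
clock: 22.3
position: [0.6627, 0.01, 0.0193]
ee_rot: [1.0, 0.0, -0.001, -0.0]
ft_force: [-6.7, 0.1, 4.3]
grip_width: 1.005
```

```bash
python3 - <<'E'
from h import *
p,d=viewer.camera("scene"); crop(p,280,200,420,310,5,"pics/s13.png")
p,d=viewer.camera("wrist"); cv2.imwrite("pics/w13.png",p[:,:,::-1])
E
```

```text
(no output)
```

View pics/s13.png

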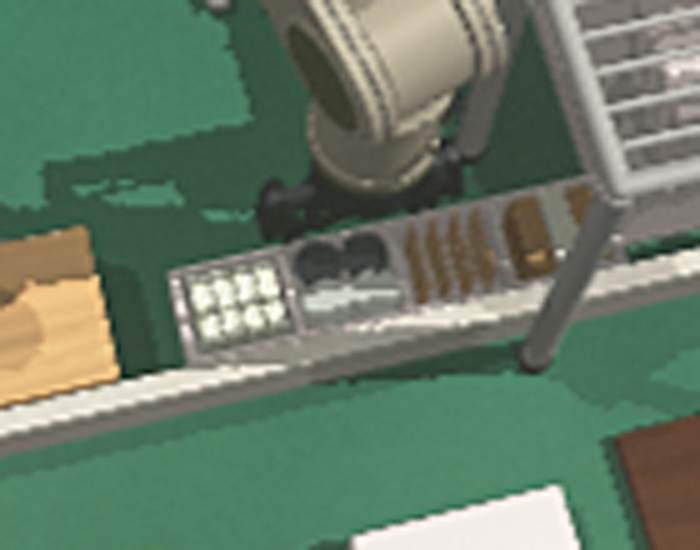

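View pics/w13.png

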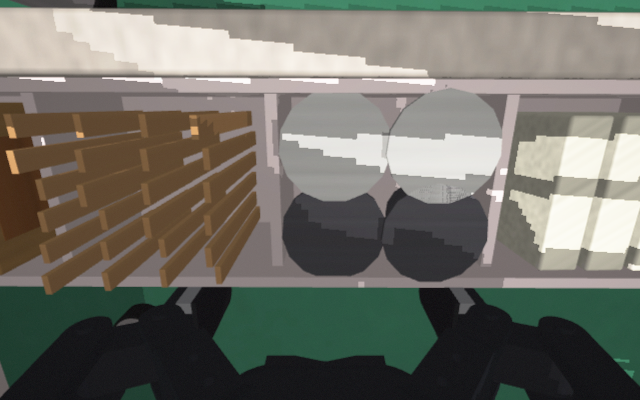

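The back rim now meets the upstand along its visible length (rows 76–84), and the contact force is rising. One more small seating press follows, then I release.

Emit:
{"op": "move_arm", "data": {
  "deltas": [
    [0.002, 0, 0, 0, 0, 0, 1],
    [0.001, 0, 0, 0, 0, 0, 1],
    [0, 0, 0, 0, 0, 0, 1],
    [0, 0, 0, 0, 0, 0, 1]
  ]
}}

```text
clock: 22.9
position: [0.663, 0.0102, 0.0192]
ee_rot: [1.0, 0.0, -0.004, 0.0]
ft_force: [-22.1, 1.6, 16.0]
grip_width: 0.999
```

Emit:
{"op": "move_arm", "data": {
  "deltas": [
    [-0.01, 0, 0, 0, 0, 0, 1],
    [-0.02, 0, 0, 0, 0, 0, 1],
    [-0.03, 0, 0, 0, 0, 0, 1],
    [0, 0, -0.05, 0, 0, 0, 1],
    [0, 0, -0.05, 0, 0, 0, 1],
    [0, 0, -0.03, 0, 0, 0, 1],
    [0, 0, 0, 0, 0, 0, 1]
  ]
}}

```text
clock: 23.78
position: [0.6084, 0.0096, 0.1523]
ee_rot: [1.0, 0.0, 0.003, 0.0]
ft_force: [0.8, 0.0, 0.3]
grip_width: 1.003
```

```bash
python3 - <<'E'
from h import *
o=manip.get_obs();print(o["position"])
p,d=viewer.camera("wrist"); cv2.imwrite("pics/w14.png",p[:,:,::-1])
E
```

```text
[0.6083627  0.00963635 0.15233418]
```

View pics/w14.png

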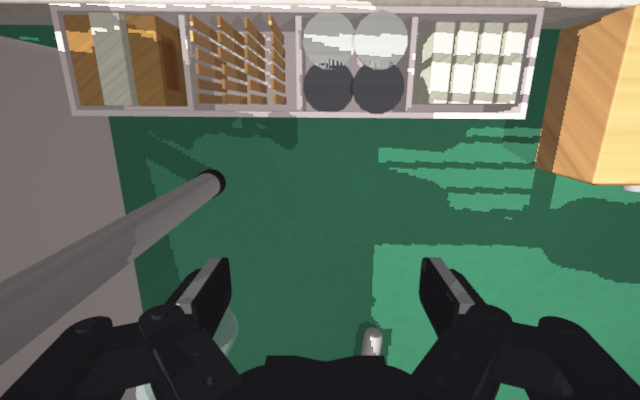

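```bash
python3 - <<'E'
from h import *
X=wray([(53,7),(73,114),(543,10),(525,118)],.06)[:,:2]; pose(*X)
im=cv2.imread("pics/w14.png"); a=cv2.resize(im[0:30,0:160],None,fx=5,fy=5); b=cv2.resize(im[0:30,440:600],None,fx=5,fy=5); m=cv2.resize(im[0:30,240:400],None,fx=5,fy=5); cv2.imwrite("pics/w14z.png",np.vstack([a,m,b]))
E
```

```text
corners [[0.741, 0.184], [0.675, 0.186], [0.739, -0.13], [0.672, -0.13]]
centre [0.7067 0.0273] len 0.315 wid 0.066 phi 0.4 0.7
```

View pics/w14z.png

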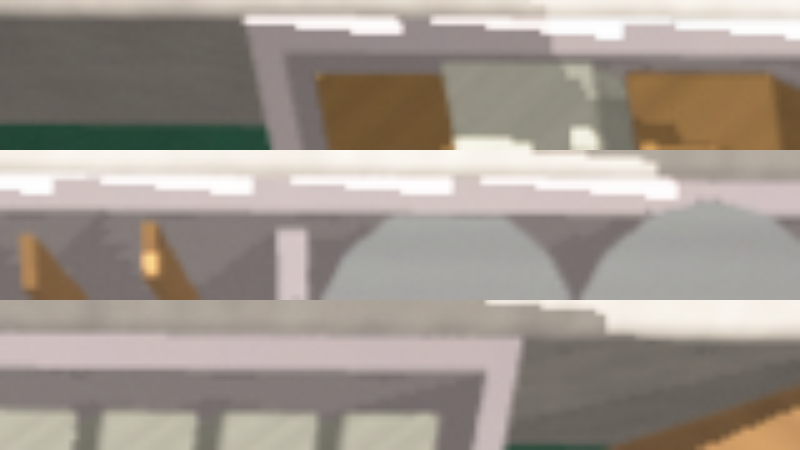

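The zoom shows the back rim continuous with the upstand's front edge at left, middle and right, with no green gap. Last I check the other objects, after raising the arm a little.

Emit:
{"op": "move_arm", "data": {
  "deltas": [
    [-0.04, 0, -0.03, 0, 0, 0, 1],
    [-0.04, 0.04, -0.03, 0, 0, 0, 1],
    [-0.04, 0.04, 0, 0, 0, 0, 1],
    [0, 0, 0, 0, 0, 0, 1],
    [0, 0, 0, 0, 0, 0, 1]
  ]
}}

```text
clock: 24.45
position: [0.4874, -0.0696, 0.208]
ee_rot: [1.0, 0.0, -0.0, -0.0]
ft_force: [0.3, 0.1, 0.7]
grip_width: 1.0
```

```bash
python3 - <<'E'
from h import *
p,d=viewer.camera("top"); cv2.imwrite("pics/t15.png",p[:,:,::-1])
p,d=viewer.camera("scene"); cv2.imwrite("pics/s15.png",p[:,:,::-1])
a=cv2.absdiff(p,np.load("scene0.npz")["p"])
E
```

```text
(no output)
```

View pics/t15.png

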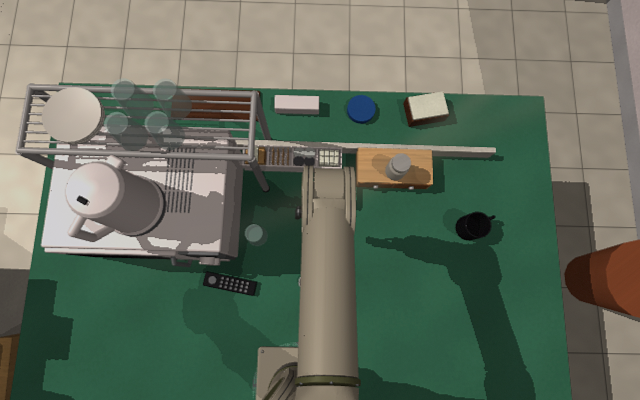

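View pics/s15.png

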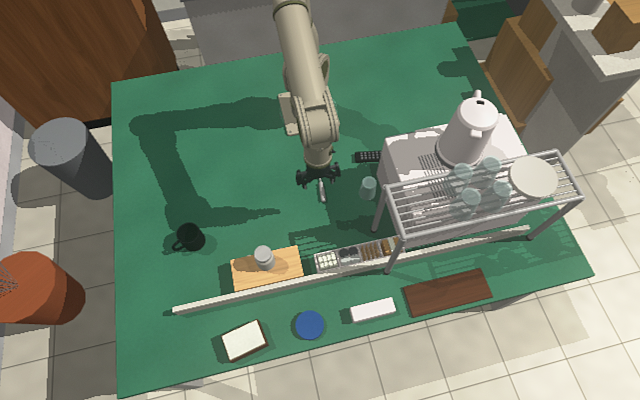

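The caddy lies against the upstand between the microwave and the drawer unit. The tumbler (254,233), mug (473,225), jar (398,162), remote (230,284) and kettle are unmoved in the top view, and the spoon tip shows at its old place in the scene view. Handing in.

```bash
python3 -c "
from workcell import manip
print(manip.hand_in())"
```

```text
the job is handed in; nothing more can be done
None
```

The caddy is away: it lies between the microwave and the drawer unit, with its back side against the upstand. It was handed in at about 24.5 s of the 70 s allowed.

**How it went:** All moves were pushes with the fingertips or fingers.
1. I swung the left end in until the caddy stood at about 22°.
2. A short two-finger push moved it sideways, which gave about 22 mm clearance at the leg and 25 mm at the drawer corner.
3. I pushed it from its right end, left end first, in behind the leg.
4. I pushed the right end round, then pressed the middle against the upstand with two fingertips and backed off.

**Last checks:**
- **Position:** the wrist camera put the back corners at x = 0.741 and 0.739, against about 0.741 for the upstand. The caddy's angle measured 0.4–0.7° in that view, which is within the measuring error. Zoomed in, the back rim meets the upstand at the left, middle and right with no gap.
- **Ends:** the left end is about 6 mm from the microwave and the right end about 50 mm from the drawer unit. The caddy is inside the bay but not centred.
- **Force:** the highest wrist force I read was about 27 N, during the final press. It was back near zero after letting go.
- **Other things:** the tumbler, mug, jar, remote and kettle look unmoved. The arm hid most of the spoon in the last pictures, but its handle tip was still in place.

No check failed. The two fixed cameras disagreed with the wrist camera by up to about 8 mm on some caddy corners, so I relied on the wrist view for the final position.

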